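# Level the photometer and hold the blue reference cell in its light

### The job

The photometer's platform hangs low at one end: turn its black tilt knob until the platform sits level. Then lift the blue-capped glass cell out of the rack, gripping it by its two white frosted faces and never touching its clear windows, and hold it upright midway in the light path between lamp and detector, square to the beam, so that the light goes through its two clear windows. Finish while the gripper is still holding it there in the air, touching nothing else, with the platform level and everything else left where it stood.

Things in the scene. Friction and masses are not known exactly. Their poses are not given: they have to be found in the camera images.
- photometer: fixed instrument, grey base 130 x 380 x 14 mm, carrying a hinged platform (250 mm along y, 108 along x) with a dark lamp and a white detector housing, each 60 mm wide (x). Origin on the bench below the middle of the light path; y runs from the hinge (-130 mm) past lamp and detector to the free end (+120) and the knob (+190). When level, platform top at 57 mm, housing tops at 142 mm
- platform (a joint): tilt of the hinged platform, rad: 0 is level, negative means that its free end (detector end, next to the knob) hangs low; it starts between -0.09 and -0.05. When level, the platform's top is flush with the top of the red ledge fixed beside its free end
- tilt_knob (a joint): angle of the tilt knob, rad, growing clockwise seen from above (stops at 0 and 4). Each rad clockwise raises the platform's tilt by 0.06 rad; the platform is level at 2.0. The knob needs about 0.1 N m and stays where it is left
- tilt_knob_grip (a point): grip point of the black tilt knob, on its vertical axis, 95 mm above the bench. The grip is an upright bar 42 mm long along this frame's x (turns with the knob), 14 mm thick along y, top at 102 mm, foot at 72 mm, on a disc of 22 mm radius; a white line on top marks one half of the bar. The detector housing is 85 mm from the knob's axis
- beam_mid (a point): middle of the light path, midway between lamp and detector, fixed to the platform: 58 mm above its top, 115 mm above the bench when level. y lies along the beam (lamp to detector), x across it, z up. The free gap between the housings is 90 mm along y. The beam is drawn as a thin pale yellow line that is not solid
- rack: purple cell rack, a fixed block 200 x 70 x 22 mm with three slots 14 mm deep in a row along its x axis, 60 mm apart, their long sides along x. Origin at the centre of its underside
- cell_blue_mid (a point): centre (25 mm above the underside) of the blue-capped cell: solid glass 26 mm long (x), 14 thick (y), 50 tall, plus a blue cap 20 x 11 mm, 8 mm high; about 45 g. It stands in any of the three slots, underside 8 mm above the bench, the glass 36 mm out of the rack. Its large faces (+y, -y) are frosted white; its narrow ends (+x, -x) are clear windows that look blue
- cell_blue_frost: glass body of the blue-capped cell with the two white frosted faces (22 x 50 mm, 14 mm apart along y): the only place to grip. Origin at the centre of the cell's underside
- cell_blue_windows: the two clear windows of the blue-capped cell: narrow ends at x +13 and -13 mm, 10 mm wide and thus set back 2 mm from the frosted faces. Not to be touched. Origin at the centre of the cell's underside
- cell_blue: the whole blue-capped cell with glass and cap; origin at the centre of its underside
- cell_amber: rectangular glass cell of the same kind with an orange cap, standing in another slot of the rack; origin at the centre of its underside. A bystander: leave it in the rack
- cell_green: rectangular glass cell of the same kind with a green cap, standing in another slot of the rack; origin at the centre of its underside. A bystander: leave it in the rack
- flask: stoppered conical glass flask, 82 mm wide at the foot, 112 mm tall; origin at the centre of its underside. Bystander
- beaker: empty glass beaker, 72 mm wide, 90 mm tall; origin at the centre of its underside. Bystander
- reagent: amber reagent bottle with black cap, 64 mm wide, 140 mm tall; origin at the centre of its underside. Bystander
- wash: white wash bottle with red spout, 62 mm wide, 160 mm tall; origin at the centre of its underside. Bystander
- dish: low white dish, 80 mm wide, 18 mm tall; origin at the centre of its underside. Bystander

How it is judged:
By the outcome, as a careful person would: the job done as asked, in the order asked, and still so for the second after the job is handed in, while the arm keeps its last pose, push and grip.
It also fails if it takes over 56 s, if anything falls off the work surface, if the arm or the gripper's body presses on something with over 40 N, if the wrist force passes 120 N, or if a joint passes its speed limit or range.

### The arm

A 6-joint arm with a two-finger parallel gripper is mounted at the origin on the work surface. World frame = base frame: x ahead of the robot, y to its left, z up, the work surface at z = 0. Lengths are in mm, angles in rad, forces in N, time in s.
With the tool pointing down it reaches from about 275 to 725 mm from the base axis. Payload 15.9 kg.
Tool frame: the origin (TCP) lies on the centre line of the jaws, within the pads' length; the fingertips stand 25 mm ahead of it and the grasp point (between the pads) lies 6 mm ahead of it; z points along the fingers, y is the direction in which the jaws open and shut (so a half turn about z gives the same grasp; the last joint's range is limited). The gripper opens to 85 mm and grips with 20 to 120 N. Pads are 22 mm wide; open, the fingers measure 114 mm over their backs; the gripper's body (76 mm by 85 mm) begins 54 mm behind the grasp point. The pads swing forward as they close: fully open they stand 13 mm farther back than shut.
Start: joints at [1.138, 0.213, -0.034, 1.323, 0, 1.571], TCP at [209.699, 453.885, 256.306] pointing down, gripper open.
Joint ranges: [-2.98, 2.98], [-0.74, 1.72], [-1.14, 1.35], [-2.1, 2.04], [-1.57, 1.44], [-3.14, 3.14]. Speed limits (rad/s): [1.89, 1.89, 2.39, 2.57, 3.14, 3.14].

### API

Orientations are given as a unit quaternion [w, x, y, z].
In Python, from plant import status, camera, manip gives the robot as it stands.
- The arm moves only by the shell command python3 -m creep 'ROWS' [FORCE]. ROWS is a JSON object of lists of equal length, an entry for each row: "linear": the shift along the world's x, y, z in m, a list of three; "roll": the turn about the world's z in degrees; "grip": the opening in per cent of the stroke, from 0 (shut) to 100 (fully open). A call has 1 to 12 rows; each row shifts and turns the pose as measured when the row begins; what a row does not reach is not made up. A row lasts 1/12 s, in which the tool goes at most 41.7 mm and 7.16 degrees, less where a joint would pass 70% of its speed; a pose out of reach is approached as far as the arm can. A call is refused whole if a number of a shift passes 0.0417 or a number of a turn 7.16, either way. A call with a gripper value outside its range is refused whole. The fingers move at their own pace and stop on an object; FORCE is the grip in N (left out, the last holds). Time passes only in rows, so rows that do not move let the fingers close. It gives the time, the measured TCP pose, the force and the opening at its end, in the units of the state.
- status.read_state(): the state, without advancing time (a new reading comes with each control period).
- camera(name): name is "scene" or "top" or "wrist"; returns a dict with "color" (480x640x3 uint8, red, green, blue), "depth" (480x640 float32, mm along the optical axis (not along the pixel's ray), 0 where there is no reading), "intrinsics" (3x3 intrinsics, pixels), "rvec" (rotation vector, rad) and "tvec" (3), from world to camera coordinates, as OpenCV has them; the wrist camera has in their place "hand_eye" (4x4, takes a point from camera to tool coordinates, whose origin is the TCP and whose axes are the flange's). Camera axes: x right, y down, z forward; pixel columns grow to the right and rows downward; lengths in mm; the calibration is good to about 2 mm. A picture is of the moment at which its call begins: read the wrist's pose just before it.
- manip.job_done(): hands the job in, once; it reports no verdict.
The state is a dict: "time": time; "joint_positions": joint angles; "qvel": joint speeds; "joint_efforts": joint torques, N m; "ee_pos": TCP position; "ee_rot": TCP orientation; "contact_force": force on the tool from outside, world axes, zero at the start; "torque": the same for the moment, N m; "finger_gap": finger opening in mm.
Only numpy, scipy, OpenCV 4.12 (cv2) and the standard library are available. Lean on these libraries where they do the work, as an engineer would, in place of code of your own. Each camera call takes 0.05 s, during which the arm holds its last target.

## Working session

There is one attempt and no reset: what is moved stays moved. The work goes in short steps, Python scripts to look and compute and a shell command to move; the robot and the scene stay as the last step left them, time stands still between calls to the robot, and variables do not carry over. Pictures are saved under pics/ and viewed, and the job is handed in when it is done.

```bash
mkdir -p pics; ls; python3 - <<'E'
from plant import status, camera, manip
import cv2,pickle
print(status.read_state())
for n in("scene","top","wrist"):
    c=camera(n); pickle.dump(c,open(f"pics/{n}0.pkl","wb")); cv2.imwrite(f"pics/{n}0.png",c["color"][:,:,::-1])
    print(n,c["intrinsics"].tolist(),c.get("rvec"),c.get("tvec"),c.get("hand_eye"))
E
```

```text
pics
{'time': 0.0, 'joint_positions': array([ 1.13802420e+00,  2.13355742e-01, -3.50622294e-02,  1.32348336e+00,
       -1.17822808e-05,  1.57078894e+00]), 'qvel': array([ 1.44833266e-03,  7.64164430e-05, -1.05666989e-04, -1.37116541e-03,
       -1.22789470e-03, -1.19379444e-03]), 'joint_efforts': array([-9.69666908e-04, -6.86163139e+01,  4.87116587e+01,  1.75732834e-02,
       -6.16256307e-05, -8.91148915e-06]), 'ee_pos': array([209.56848421, 453.62241589, 255.81510393]), 'ee_rot': array([-1.12871554e-04,  2.14697732e-01,  9.76680387e-01, -5.40883628e-04]), 'contact_force': array([ 0.41438557, -0.47710002, -0.66009457]), 'torque': array([-0.05897346,  0.00272053,  0.00340641]), 'finger_gap': 85.04324262206191}
scene [[582.8115471358321, 0.0, 318.73022757525473], [0.0, 582.8115471358321, 245.70924932308765], [0.0, 0.0, 1.0]] [ 2.00764769  1.63103146 -0.52434352] [-130.42956704 -413.57584722 1725.0754822 ] None
top [[529.6679487486856, 0.0, 309.97980465249424], [0.0, 529.6679487486856, 246.95364125667285], [0.0, 0.0, 1.0]] [ 2.22217187 -2.17311981  0.04596425] [ -24.18616291  596.13836472 1552.08938866] None
wrist [[339.6022225590012, 0.0, 315.2100613456196], [0.0, 339.6022225590012, 234.59211595358633], [0.0, 0.0, 1.0]] None None [[-1.94380949e-04 -9.51394791e-01 -3.07973886e-01  7.91438921e+01]
 [ 9.99999700e-01  4.61175426e-05 -7.73626890e-04  4.44260372e-01]
 [ 7.50227592e-04 -3.07973944e-01  9.51394496e-01 -1.17312641e+02]
 [ 0.00000000e+00  0.00000000e+00  0.00000000e+00  1.00000000e+00]]
```

View pics/scene0.png

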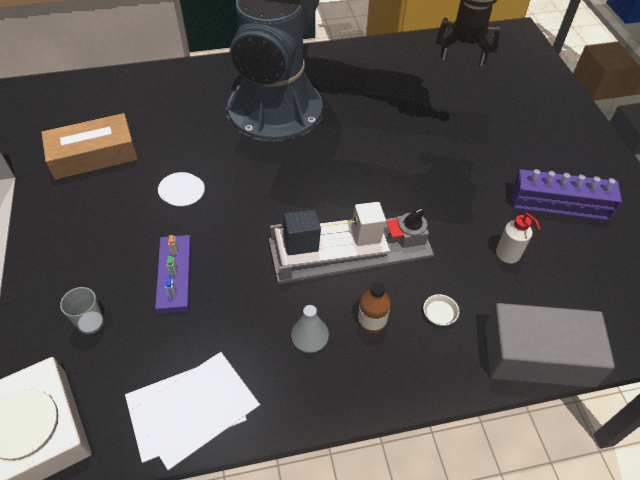

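View pics/top0.png

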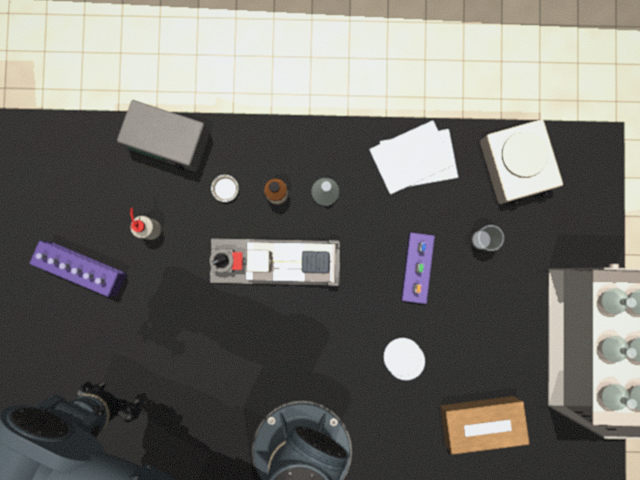

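View pics/wrist0.png

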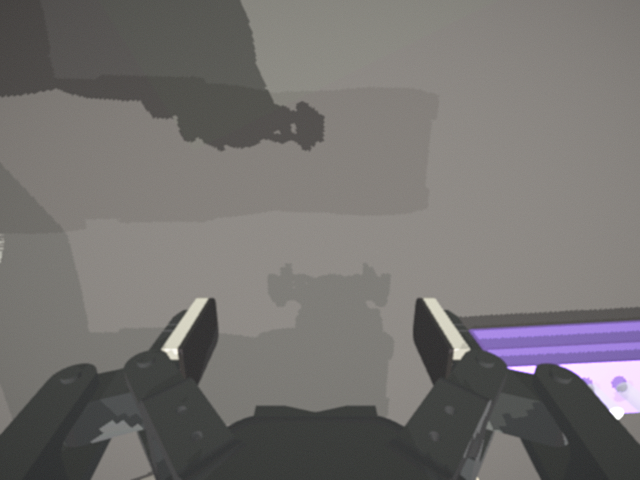

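```bash
cat > h.py <<'E'
import numpy as np,cv2,pickle
from plant import status, camera, manip
from scipy.spatial.transform import Rotation as R
def load(n): return pickle.load(open(f"pics/{n}.pkl","rb"))
def ext(c):
    if c.get("hand_eye") is not None and "T" in c:
        Ti=np.linalg.inv(c["T"]); return Ti[:3,:3],Ti[:3,3]
    return cv2.Rodrigues(np.array(c["rvec"],float))[0],np.array(c["tvec"],float).ravel()
def ray(c,u,v,z):
    Rm,t=ext(c);K=c["intrinsics"];d=Rm.T@np.linalg.inv(K)@[u,v,1];o=-Rm.T@t
    return o+d*(z-o[2])/d[2]
def pt(c,u,v):
    Rm,t=ext(c);K=c["intrinsics"];d=np.linalg.inv(K)@[u,v,1]*c["depth"][int(round(v)),int(round(u))]
    return Rm.T@(d-t)
def proj(c,P):
    Rm,t=ext(c);q=c["intrinsics"]@(Rm@np.array(P,float)+t);return q[:2]/q[2]
def cloud(c):
    Rm,t=ext(c);K=c["intrinsics"];v,u=np.mgrid[:480,:640];d=c["depth"]
    p=np.stack([(u-K[0,2])/K[0,0]*d,(v-K[1,2])/K[1,1]*d,d],-1)
    return (p-t)@Rm
def snap(n,name):
    s=status.read_state()
    c=camera(n)
    if n=="wrist":
        q=s["ee_rot"];T=np.eye(4);T[:3,:3]=R.from_quat([q[1],q[2],q[3],q[0]]).as_matrix();T[:3,3]=s["ee_pos"]
        c["T"]=T@np.array(c["hand_eye"])
    pickle.dump(c,open(f"pics/{name}.pkl","wb")); cv2.imwrite(f"pics/{name}.png",c["color"][:,:,::-1]);return c
def crop(name,x0,y0,w,h,k,out):
    im=cv2.imread(f"pics/{name}.png")[y0:y0+h,x0:x0+w];cv2.imwrite(f"pics/{out}.png",cv2.resize(im,None,fx=k,fy=k,interpolation=cv2.INTER_CUBIC))
E
python3 - <<'E'
from h import *
crop("top0",200,225,150,70,5,"tc1");crop("top0",395,225,50,85,7,"tc2")
c=load("top0");P=cloud(c)
# rack purple
im=c["color"].astype(int)
m=(im[...,2]>im[...,1]+50)&(im[...,2]>80)
m[:, :380]=0;m[:,450:]=0
v,u=np.nonzero(m);print(u.min(),u.max(),v.min(),v.max())
rect=cv2.minAreaRect(np.array([ray(c,a,b,22)[:2] for a,b in zip(u,v)],np.float32));print("rack",rect)
for u,v in[(422,247),(420,268),(418,289),(315,262),(258,260),(221,261),(238,261),(285,275),(213,250)]:print(u,v,pt(c,u,v))
E
```

```text
402 433 233 302
rack ((542.6864013671875, -328.23895263671875), (70.93242645263672, 200.28453063964844), 83.73223876953125)
422 247 [ 601.27516303 -331.10233005   64.01405845]
420 268 [ 541.18882556 -326.38543263   63.01001494]
418 289 [ 481.48160102 -320.02259185   70.20472761]
315 262 [550.42975901 -25.80669779 136.57523151]
258 260 [552.5227334  129.96890052 129.82635295]
221 261 [548.03454916 237.06595113  94.19234411]
238 261 [549.62010323 194.36404039  58.7862249 ]
285 275 [512.4428711   59.33120176  45.47326174]
213 250 [579.52542613 266.79249591  59.88354998]
```

View pics/tc1.png

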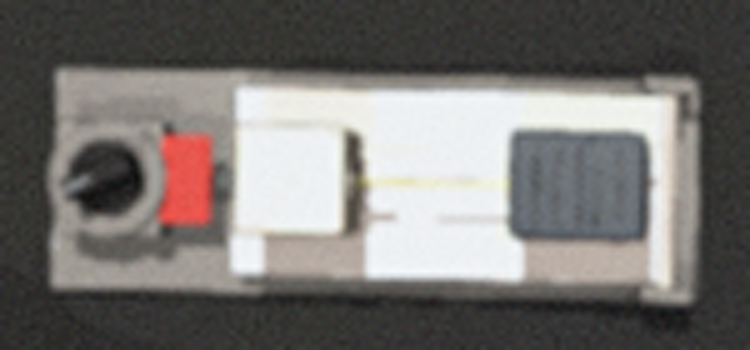

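View pics/tc2.png

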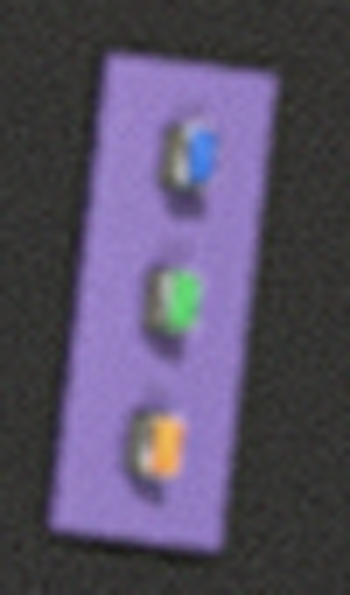

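```bash
python3 -m creep '{"linear":[[0.02,-0.015,0.01],[0.034,-0.022,0.01]],"roll":[7,7],"grip":[100,100]}' ; python3 - <<'E'
from h import *
s=status.read_state();print(s["joint_positions"])
c=load("top0");P=cloud(c)
# platform top white points: between y -90..180 
x,y,z=P[...,0],P[...,1],P[...,2]
m=(abs(x-512)<10)&(y>-60)&(y<165)&(c["depth"]>0)
for a in range(-80,175,15):
    k=(x>500)&(x<515)&(abs(y-a)<7);k2=(x>585)&(x<598)&(abs(y-a)<7)
    print(a,k.sum(),np.median(z[k]) if k.any() else None,np.median(z[k2]) if k2.any() else None)
# base outline
g=c["color"].astype(int)
m=(z>6)&(x>450)&(x<640)&(y>-130)&(y<300)&(g.sum(-1)>150)
m2=cv2.morphologyEx(m.astype(np.uint8),cv2.MORPH_OPEN,np.ones((5,5)))
v,u=np.nonzero(m2)
print(cv2.minAreaRect(np.array([ray(c,a,b,14)[:2] for a,b in zip(u,v)],np.float32)))
E
```

```text
time: 0.32
ee_pos: [258.3, 419.1, 273.6]
ee_rot: [-0.001, 0.096, 0.995, -0.002]
contact_force: [0.2, -0.6, 0.3]
finger_gap: 85.7
[ 1.01808978e+00  1.98830527e-01 -8.51072041e-03  1.36789393e+00
  5.43672964e-04  1.20948708e+00]
-80 25 56.16599511911596 54.60653941440565
-65 25 56.64154434686583 56.587959384983805
-50 28 56.19862985940843 56.89171420324429
-35 30 56.68617919738939 56.00805057736491
-20 25 55.05141235368756 55.95393351258294
-5 25 52.842289916029046 52.250078003263354
10 25 53.597425474167565 52.849649903216665
25 24 51.99482373249289 52.69124491568046
40 21 50.426466601185545 52.05045118975221
55 23 49.97988089437403 50.46669463224829
70 27 49.284724084174236 49.77862592864789
85 30 48.48083967511617 49.652514454534455
100 29 48.189008801376175 49.718371774561476
115 24 48.212362982978085 47.87058641796835
130 20 47.36191071979394 45.96338584669036
145 24 46.29863366977875 46.31843815514777
160 25 45.772297709846036 45.4638992663068
((552.6018676757812, 95.44497680664062), (130.7891387939453, 381.9088134765625), 0.2590235471725464)
```

```bash
python3 -m creep '{"linear":[[0.03,-0.018,0],[0.03,-0.018,0],[0.03,-0.018,0],[0.03,-0.018,0],[0.03,-0.018,0],[0.03,-0.018,0],[0.03,-0.018,0],[0.03,-0.018,0],[0.03,-0.018,0],[0.02,-0.018,0],[0,0,0]],"roll":[-6.5,-6.5,-6.5,-6.5,-6.5,-6.5,-6.5,-6.5,-6.5,-6.5,0],"grip":[100,100,100,100,100,100,100,100,100,100,100]}' ; python3 - <<'E'
from h import *
s=status.read_state();print(s["joint_positions"],s["qvel"])
snap("wrist","w1")
E
```

```text
time: 1.23
ee_pos: [563.6, 224.1, 272.6]
ee_rot: [-0.002, 0.629, 0.777, -0.002]
contact_force: [1.2, -0.2, -0.7]
finger_gap: 85.6
[3.77785178e-01 4.47887619e-01 3.34269265e-01 1.46180816e+00
 1.42613311e-03 1.73941179e+00] [ 0.02105224  0.0036343  -0.01198088 -0.00262887  0.01821284 -0.07936814]
```

View pics/w1.png

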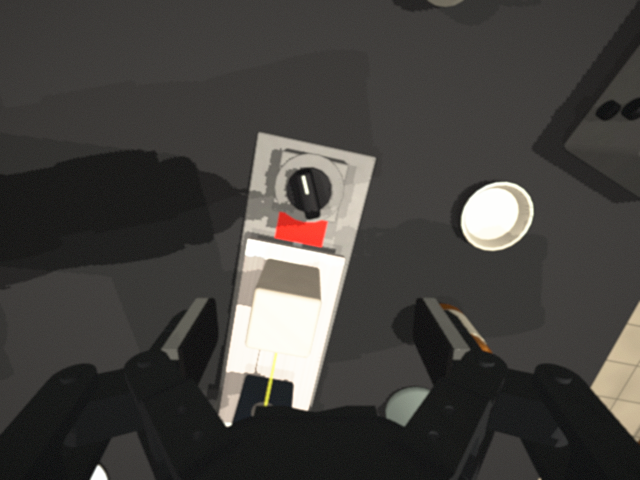

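```bash
python3 - <<'E'
from h import *
crop("w1",230,120,160,140,5,"w1c")
E
```

```text
(no output)
```

View pics/w1c.png

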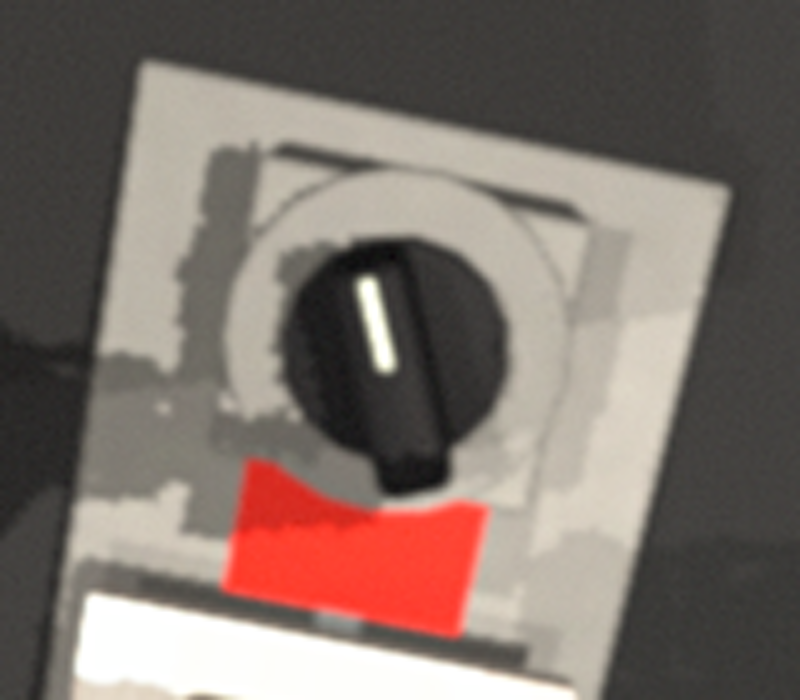

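```bash
python3 - <<'E'
from h import *
c=load("w1")
f=lambda a,b:(230+a/5,120+b/5)
a=ray(c,*f(367,278),102);b=ray(c,*f(388,372),102);print(a,b,np.degrees(np.arctan2(a[1]-b[1],a[0]-b[0])))
print("disc",ray(c,*f(396,349),72))
e1=ray(c,*f(390,243),102);e2=ray(c,*f(414,456),102);print("ends",e1,e2,(e1+e2)/2,np.linalg.norm(e1-e2),np.degrees(np.arctan2(*(e1-e2)[1::-1])))
print("ring",ray(c,*f(398,340),60))
print("basecorners",ray(c,*f(147,62),14),ray(c,*f(730,187),14))
for n,p in[("ledge",(330,560)),("ledge",(300,560)),("disc",(470,350)),("bar",(380,400))]:print(n,pt(c,*f(*p)))
P=cloud(c);x,y,z=P[...,0],P[...,1],P[...,2]
ok=c["depth"]>0
m=ok&(abs(z-50)<12)&(y>-80)&(y<170)&(((x>502)&(x<517))|((x>587)&(x<600)))
m&=c["color"].min(-1)>150
A=np.c_[P[m][:,:2],np.ones(m.sum())]
for _ in range(3):
    w=np.linalg.lstsq(A,P[m][:,2],rcond=None)[0];r=P[m][:,2]-A@w
    print(m.sum(),w,r.std(),P[m][:,1].min(),P[m][:,1].max());break
r_=ok&(c["color"][...,0]>180)&(c["color"][...,1]<80)
print("red",np.median(P[r_],0),P[r_].min(0),P[r_].max(0))
E
```

```text
[544.98270524 259.45708384 102.        ] [551.67364895 244.46027894 102.        ] 114.0444192839178
disc [552.66676644 243.09283876  72.        ]
ends [547.60584438 265.98834999 102.        ] [559.08429714 230.87901381 102.        ] [553.34507076 248.4336819  102.        ] 36.938061187165765 108.10435357298036
ring [552.87240376 242.69121471  60.        ]
basecorners [489.43685491 281.48083704  14.        ] [617.14494839 282.07556445  14.        ]
ledge [548.45733227 194.83126228  57.59567242]
ledge [542.40953856 193.10068059  56.24265075]
disc [566.37221211 245.80886691  71.94159371]
bar [551.30074627 239.45572008 102.35098403]
3262 [-1.41204407e-03 -5.22193613e-02  5.35590863e+01] 0.7327187879053264 -74.61841538022813 169.9997827014693
red [550.92097956 196.85434355  56.70430906] [525.84603494 167.88007754  12.45483913] [575.90976413 212.24584804  59.24456768]
```

```bash
python3 -m creep '{"linear":[[-0.004,0.007,-0.02],[-0.004,0.007,-0.02],[-0.003,0.006,-0.02],[0,0,-0.02],[0,0,-0.02],[0,0,0]],"roll":[4,4,2,0,0,0],"grip":[60,60,60,60,60,60]}'; python3 - <<'E'
from h import *
s=status.read_state();q=s["ee_rot"];print(s["ee_pos"],2*np.degrees(np.arctan2(q[2],q[1]))-90,s["finger_gap"])
snap("wrist","w2")
E
```

```text
time: 1.78
ee_pos: [547.4, 248.6, 168.9]
ee_rot: [-0.003, 0.548, 0.836, -0.001]
contact_force: [-1.2, -0.9, -0.9]
finger_gap: 50.9
[547.41309952 248.60309833 168.93314621] 23.504702120377544 50.85513247518636
```

View pics/w2.png

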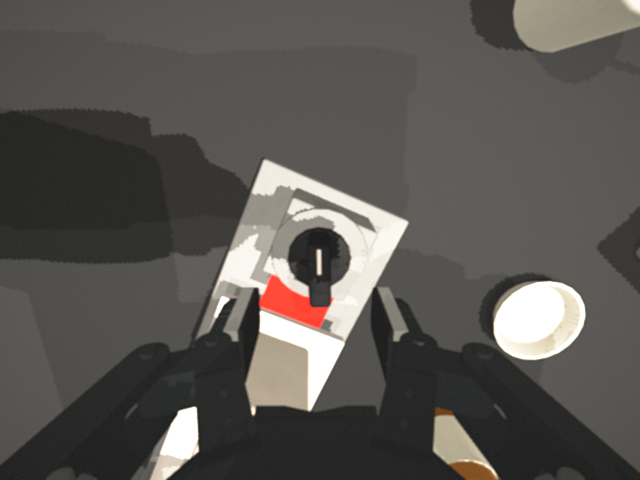

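```bash
python3 - <<'E'
from h import *
c=load("w2");crop("w2",260,200,130,120,6,"w2c")
print(ray(c,319,250,102),ray(c,319,273,102),ray(c,320,257,72))
E
```

```text
[545.06740681 259.00263086 102.        ] [550.89830118 245.71280935 102.        ] [552.33594857 244.48548276  72.        ]
```

View pics/w2c.png

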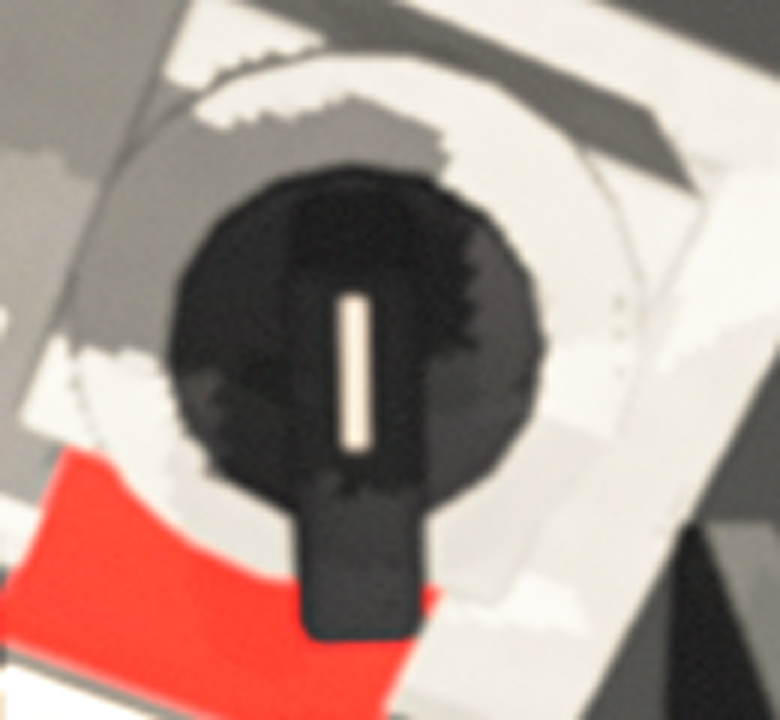

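```bash
python3 -m creep '{"linear":[[0.005,-0.004,-0.015],[0,0,-0.025],[0,0,-0.025],[0,0,0],[0,0,0]],"roll":[0,0,0,0,0],"grip":[50,50,50,50,50]}'; python3 - <<'E'
from h import *
s=status.read_state();q=s["ee_rot"];print(s["ee_pos"],2*np.degrees(np.arctan2(q[2],q[1]))-90,s["finger_gap"])
E
```

```text
time: 2.25
ee_pos: [554.2, 248.1, 112.7]
ee_rot: [0.0, 0.546, 0.838, 0.003]
contact_force: [-0.6, 0.1, 1.0]
finger_gap: 42.1
[554.19934353 248.06398099 112.71047842] 23.869344112149037 42.08566929963897
```

```bash
python3 -m creep '{"linear":[[-0.002,-0.004,-0.006],[0,-0.001,-0.006],[0,0,0],[0,0,0]],"roll":[0,0,0,0],"grip":[45,45,45,45]}'; python3 - <<'E'
from h import *
s=status.read_state();q=s["ee_rot"];print(s["ee_pos"],2*np.degrees(np.arctan2(q[2],q[1]))-90,s["finger_gap"])
E
```

```text
time: 2.58
ee_pos: [553.9, 243.9, 105.7]
ee_rot: [0.002, 0.545, 0.838, 0.006]
contact_force: [0.3, -0.6, 0.7]
finger_gap: 38.0
[553.92367109 243.94065357 105.66612056] 23.94936736267853 37.99499780236844
```

```bash
python3 -m creep '{"linear":[[-0.002,0,-0.004],[0,0,-0.002],[0,0,0],[0,0,0],[0,0,0],[0,0,0],[0,0,0],[0,0,0]],"roll":[0,0,0,0,0,0,0,0],"grip":[45,45,30,10,10,0,0,0]}' 40; python3 - <<'E'
from h import *
s=status.read_state();q=s["ee_rot"];print(s["ee_pos"],2*np.degrees(np.arctan2(q[2],q[1]))-90,s["finger_gap"],s["torque"])
E
```

```text
time: 3.25
ee_pos: [551.5, 243.9, 100.9]
ee_rot: [0.002, 0.545, 0.838, 0.006]
contact_force: [0.1, -0.5, 1.2]
finger_gap: 13.0
[551.51254979 243.92491666 100.92030228] 23.949478241134656 12.985869594664631 [-0.12441767  0.2753993  -0.02746953]
```

```bash
python3 -m creep '{"linear":[[0,0,0],[0,0,0],[0,0,0],[0,0,0],[0,0,0],[0,0,0],[0,0,0],[0,0,0],[0,0,0],[0,0,0]],"roll":[-5,-5,-5,-5,-5,-5,-5,-5,0,0],"grip":[0,0,0,0,0,0,0,0,0,0]}'; python3 - <<'E'
from h import *
s=status.read_state();q=s["ee_rot"];print(s["ee_pos"],2*np.degrees(np.arctan2(q[2],q[1]))-90,s["finger_gap"],s["torque"])
snap("wrist","w3");snap("scene","s3")
crop("s3",260,190,180,100,4,"s3c")
E
```

```text
time: 4.08
ee_pos: [553.1, 244.1, 100.9]
ee_rot: [0.005, 0.808, 0.589, 0.006]
contact_force: [-1.0, -0.2, 0.1]
finger_gap: 13.1
[553.05250502 244.09993505 100.91407215] -17.806178583990345 13.11281132405056 [-0.09047     0.23091792  0.00842145]
```

View pics/w3.png

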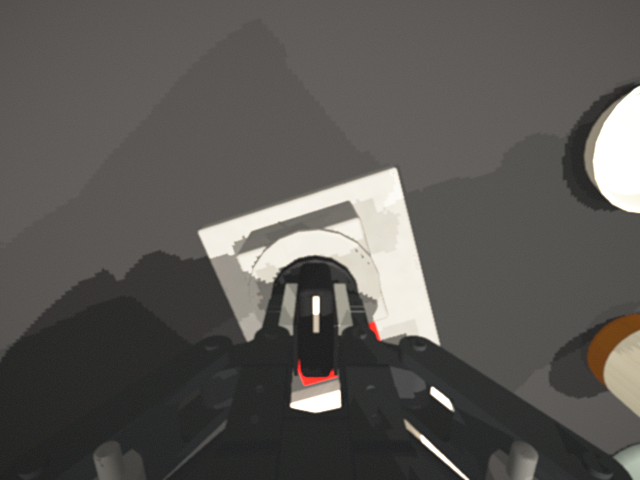

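View pics/s3c.png

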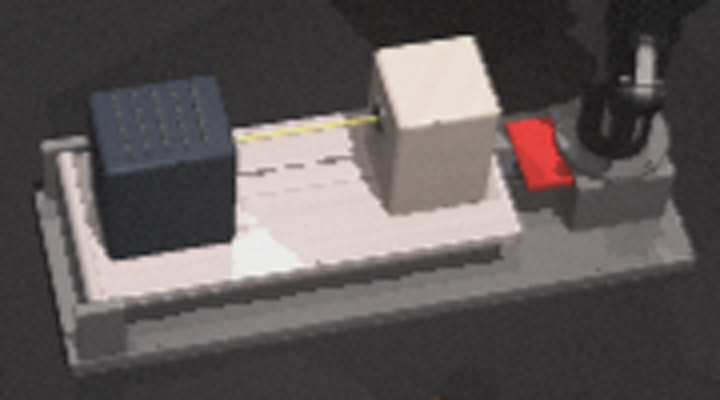

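```bash
cat >> h.py <<'E'
def tilt(c):
    P=cloud(c);x,y,z=P[...,0],P[...,1],P[...,2]
    ok=c["depth"]>0
    m=ok&(abs(z-50)<14)&(y>-70)&(y<168)&(((x>503)&(x<517))|((x>587)&(x<600)))&(c["color"].min(-1)>110)
    p=P[m]
    for _ in range(3):
        A=np.c_[p[:,0]-552.5,p[:,1]-54,np.ones(len(p))]
        w=np.linalg.lstsq(A,p[:,2],rcond=None)[0];r=p[:,2]-A@w
        k=abs(r)<3*r.std();p=p[k]
    r_=ok&(c["color"][...,0]>150)&(c["color"][...,1]<80)&(c["color"][...,2]<80)&(x>527)&(x<575)&(y>180)&(y<207)&(z>50)
    e=p[p[:,1]>140]
    print("tilt",w,"n",len(p),"sd",r.std(),"y",p[:,1].min(),p[:,1].max(),"red z",np.median(z[r_]),r_.sum(),"end z",np.median(e[:,2]) if len(e) else None,len(e))
E
python3 -m creep '{"linear":[[0,0,0],[0,0,0],[0,0,0]],"roll":[-4,-4,0],"grip":[0,0,0]}'; python3 - <<'E'
from h import *
s=status.read_state();q=s["ee_rot"];print(s["ee_pos"],2*np.degrees(np.arctan2(q[2],q[1]))-90)
for n in("w1","top0","scene0","s3"):tilt(load(n))
tilt(snap("top","t4"));tilt(snap("scene","s4"))
E
```

```text
time: 4.43
ee_pos: [553.3, 244.0, 100.9]
ee_rot: [0.005, 0.847, 0.532, 0.006]
contact_force: [-0.5, -1.1, 0.3]
finger_gap: 13.4
[553.34687631 244.0346659  100.94276849] -25.680825218360155
tilt [-1.39017367e-03 -5.23231120e-02  4.99563458e+01] n 3410 sd 0.7216241831671997 y -69.89929915514115 167.92856656364248 red z 56.7119814970164 934 end z 44.697859926145945 589
tilt [-5.88789977e-04 -5.09185727e-02  5.06254321e+01] n 751 sd 3.160229795266596 y -68.68547723873078 167.7436674980224 red z 59.12093607139727 14 end z 45.62035723306866 90
tilt [ 2.87712297e-03 -5.17173949e-02  4.89041239e+01] n 575 sd 2.27582933279584 y -69.86243286248316 167.1768284612456 red z 55.821870454109714 140 end z 44.15640976694483 52
tilt [ 9.53435920e-04 -6.77840267e-03  5.47336718e+01] n 574 sd 2.268644115210729 y -69.82666129026886 167.6257016171101 red z 55.744081367825615 140 end z 53.954728133340836 58
tilt [2.34448215e-03 2.30031225e-03 5.73449979e+01] n 753 sd 3.077989722978151 y -68.72609132324484 167.94002624252326 red z 56.88714421489955 61 end z 57.89449235399714 92
tilt [2.68143358e-03 2.43384666e-03 5.58630140e+01] n 562 sd 2.0736887831126616 y -69.97047800284253 167.5947747421688 red z 55.53665988541809 130 end z 56.22958493001299 49
```

```bash
python3 -m creep '{"linear":[[0,0,0],[0,0,0],[0,0,0],[0,0,0.01],[0,0,0.03],[0,-0.01,0.035],[0,-0.01,0.035],[0,-0.01,0.035],[0,-0.01,0.03],[0,0,0],[0,0,0]],"roll":[0,0,0,0,0,0,0,0,0,0,0],"grip":[45,45,45,45,45,45,45,45,45,45,45]}'; python3 - <<'E'
from h import *
s=status.read_state();q=s["ee_rot"];print(s["ee_pos"],2*np.degrees(np.arctan2(q[2],q[1]))-90)
tilt(snap("wrist","w5"))
E
```

```text
time: 5.45
ee_pos: [549.5, 201.4, 288.3]
ee_rot: [0.005, 0.842, 0.54, 0.005]
contact_force: [-0.2, -0.4, -1.1]
finger_gap: 38.3
[549.46180205 201.38128219 288.3062222 ] -24.61014192903393
tilt [-1.68445366e-03  4.66588441e-04  5.69397627e+01] n 2810 sd 0.6935314633971736 y -67.39592714418735 167.9571918013815 red z 56.68279423627243 918 end z 56.981198375108086 607
```

View pics/w5.png

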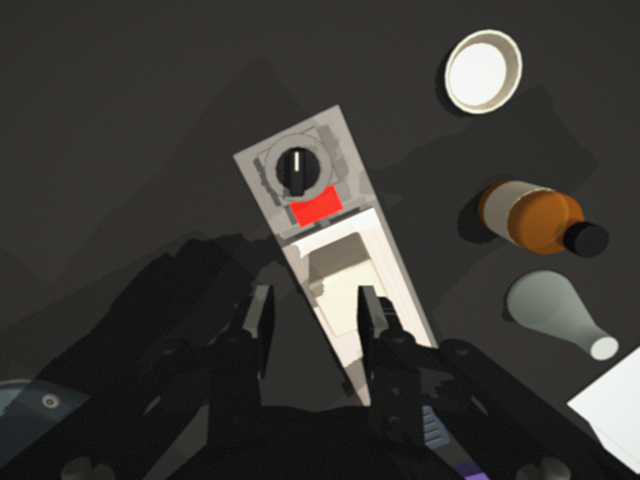

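```bash
python3 -m creep '{"linear":[[0.004,-0.04,0],[0.004,-0.04,0],[0.004,-0.04,0],[0.004,-0.04,0],[0.004,-0.04,0],[0.004,-0.04,0],[0.004,-0.04,0],[0.004,-0.04,0],[0.004,-0.04,0],[0.004,-0.04,0],[0.004,-0.04,0],[0,-0.04,0]],"roll":[-6,-6,-6,-6,-6,-6,-6,-6,-6,-6,-6,-4],"grip":[55,55,55,55,55,55,55,55,55,55,55,55]}';python3 -m creep '{"linear":[[0,-0.02,-0.01],[0,0,0],[0,0,0]],"roll":[0,0,0],"grip":[55,55,55]}'; python3 - <<'E'
from h import *
s=status.read_state();q=s["ee_rot"];print(s["ee_pos"],2*np.degrees(np.arctan2(q[2],q[1]))-90,s["joint_positions"])
snap("wrist","w6")
E
```

```text
time: 6.5
ee_pos: [587.8, -287.8, 279.7]
ee_rot: [0.003, 0.998, -0.058, -0.003]
contact_force: [0.9, -0.2, -0.5]
finger_gap: 46.7
time: 6.75
ee_pos: [585.7, -316.3, 264.7]
ee_rot: [0.003, 0.998, -0.064, -0.006]
contact_force: [0.7, 1.7, 0.2]
finger_gap: 47.3
[ 585.6932829  -316.33555582  264.65468192] -97.39458269609271 [-0.49079733  0.5990364   0.5578092   1.53834669 -0.01011747  2.77989954]
```

View pics/w6.png

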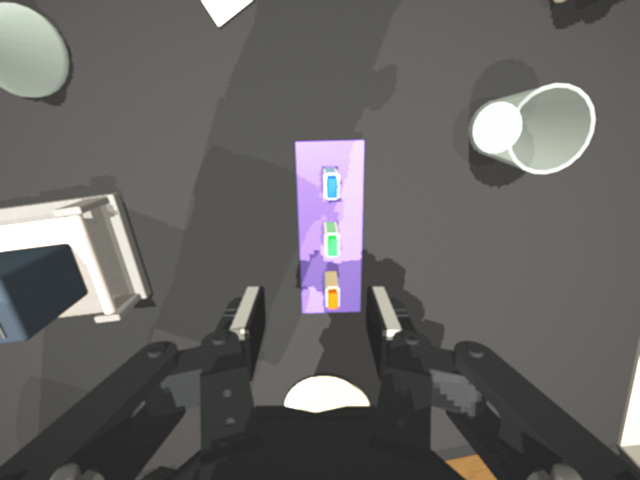

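```bash
python3 - <<'E'
from h import *
c=load("w6");P=cloud(c);crop("w6",280,130,100,100,6,"w6c")
a=[ray(c,u,v,22) for u,v in[(295,142),(363,140),(360,312),(302,313)]]
for p in a:print(p)
print(np.mean(a,0),np.degrees(np.arctan2(*(a[0]-a[3])[1::-1])),np.degrees(np.arctan2(*(a[1]-a[2])[1::-1])))
g=c["color"].astype(int)
for nm,m in[("blue",(g[...,2]>g[...,0]+90)&(g[...,1]>g[...,0]+40)),("green",(g[...,1]>g[...,0]+80)&(g[...,1]>g[...,2]+60)),("amber",(g[...,0]>200)&(g[...,2]<80)&(g[...,1]>90))]:
    m=m.copy();m[:,:290]=0;m[:,370:]=0;m[:135]=0;m[320:]=0
    t=m&(P[...,2]>62)&(P[...,2]<70)
    print(nm,m.sum(),t.sum(),np.median(P[t],0),P[t].min(0),P[t].max(0),cv2.minAreaRect(P[t][:,:2].astype(np.float32)))
E
```

```text
[ 646.70776063 -304.74229411   22.        ]
[ 639.68944401 -373.84842393   22.        ]
[ 439.7699441  -353.35176808   22.        ]
[ 447.73858676 -283.58302572   22.        ]
[ 543.47643388 -328.88137796   22.        ] -6.070273859343671 -5.853770711931755
blue 193 186 [ 605.04436813 -335.38210795   65.68525863] [ 595.23162054 -340.02433406   62.17771298] [ 613.99189652 -330.8867082    67.46169271] ((604.7614135742188, -335.2386779785156), (8.514805793762207, 18.508955001831055), 83.67805480957031)
green 158 149 [ 546.40315565 -328.89180128   65.62812648] [ 536.52639222 -333.66302497   62.0598591 ] [ 554.58056152 -324.11053345   66.94605307] ((545.6871337890625, -328.9373474121094), (8.044748306274414, 17.763607025146484), 83.62430572509766)
amber 139 132 [ 486.49111363 -322.66517841   65.67755559] [ 477.05930487 -327.14137303   62.14614081] [ 495.57852278 -318.11691862   67.49576167] ((486.21075439453125, -322.69708251953125), (7.422207832336426, 18.303611755371094), 83.56185150146484)
```

View pics/w6c.png

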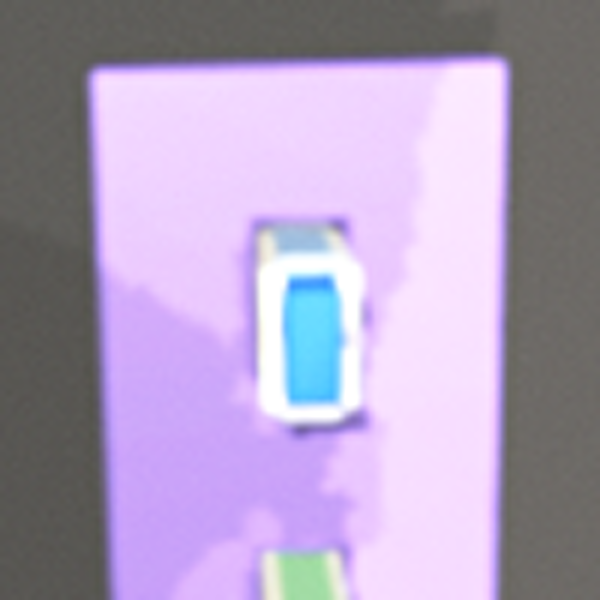

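```bash
python3 -m creep '{"linear":[[0.009,-0.009,-0.02],[0.009,-0.009,-0.03],[0,0,-0.03],[0,0,-0.03],[0,0,-0.01],[0,0,0],[0,0,0]],"roll":[1.4,0,0,0,0,0,0],"grip":[55,55,55,55,55,55,55]}'; python3 - <<'E'
from h import *
s=status.read_state();q=s["ee_rot"];print(s["ee_pos"],2*np.degrees(np.arctan2(q[2],q[1]))-90)
c=snap("wrist","w7");P=cloud(c);g=c["color"].astype(int)
m=(g[...,2]>g[...,0]+90)&(g[...,1]>g[...,0]+40)
t=m&(P[...,2]>62)&(P[...,2]<70)
print(t.sum(),P[t].min(0),P[t].max(0),cv2.minAreaRect(P[t][:,:2].astype(np.float32)))
E
```

```text
time: 7.38
ee_pos: [605.9, -324.0, 141.6]
ee_rot: [0.002, 0.999, -0.045, -0.006]
contact_force: [-0.0, 0.5, 0.5]
finger_gap: 46.9
[ 605.94460599 -324.03060091  141.56542903] -95.11572780808483
444 [ 594.78296649 -339.85804959   62.15331727] [ 614.90041363 -329.97110187   67.57912822] ((604.7514038085938, -334.9596862792969), (8.694070816040039, 19.881948471069336), 85.38350677490234)
```

View pics/w7.png

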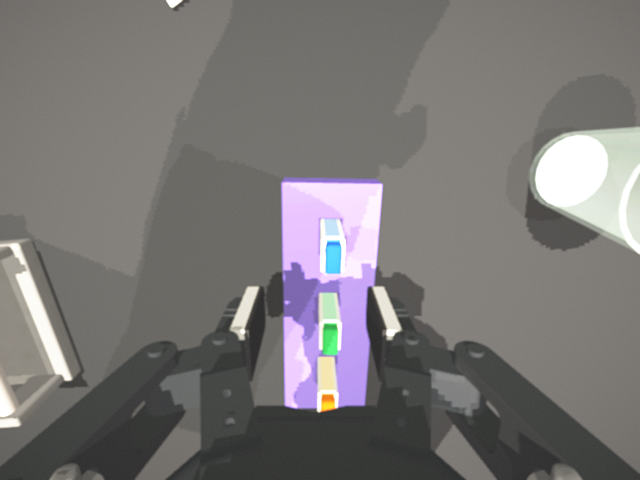

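```bash
python3 -m creep '{"linear":[[-0.001,-0.005,-0.01],[0,-0.005,-0.015],[0,-0.001,-0.015],[0,0,-0.005],[0,0,0],[0,0,0]],"roll":[-0.9,0,0,0,0,0],"grip":[55,55,55,55,55,55]}'; python3 - <<'E'
from h import *
s=status.read_state();q=s["ee_rot"];print(s["ee_pos"],2*np.degrees(np.arctan2(q[2],q[1]))-90)
E
```

```text
time: 7.93
ee_pos: [608.5, -336.2, 101.4]
ee_rot: [0.005, 0.999, -0.053, -0.001]
contact_force: [-0.5, 0.8, 0.5]
finger_gap: 46.9
[ 608.51029137 -336.1889166   101.36655064] -96.10297893668903
```

```bash
python3 -m creep '{"linear":[[-0.003,0.001,-0.01],[-0.001,0,-0.015],[-0.001,0,-0.01],[0,0,0],[0,0,0]],"roll":[0,0,0,0,0],"grip":[55,55,55,55,55]}'; python3 - <<'E'
from h import *
s=status.read_state();q=s["ee_rot"];print(s["ee_pos"],2*np.degrees(np.arctan2(q[2],q[1]))-90)
snap("wrist","w8");crop("w8",220,150,200,200,4,"w8c")
E
```

```text
time: 8.35
ee_pos: [605.7, -336.3, 70.6]
ee_rot: [0.006, 0.999, -0.054, 0.003]
contact_force: [1.0, -0.2, 0.4]
finger_gap: 46.7
[ 605.69404624 -336.26014989   70.6024477 ] -96.1385396784192
```

View pics/w8.png

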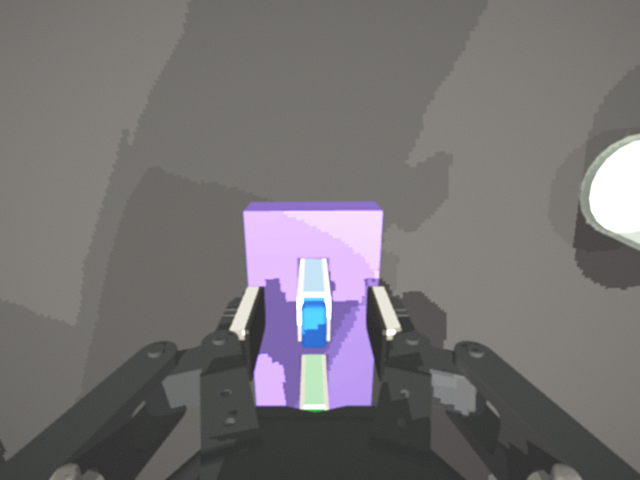

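```bash
python3 -m creep '{"linear":[[-0.002,0.001,-0.008],[-0.001,0,-0.007],[0,0,-0.002],[0,0,0],[0,0,0]],"roll":[0,0,0,0,0],"grip":[55,55,55,55,55]}'; python3 - <<'E'
from h import *
s=status.read_state();q=s["ee_rot"];print(s["ee_pos"],2*np.degrees(np.arctan2(q[2],q[1]))-90,q)
snap("wrist","w9")
E
```

```text
time: 8.82
ee_pos: [603.3, -335.6, 54.0]
ee_rot: [0.007, 0.999, -0.054, 0.004]
contact_force: [0.3, 0.3, 0.6]
finger_gap: 47.0
[ 603.32908615 -335.57764157   53.95283373] -96.13666501252253 [ 0.00682857  0.99853647 -0.05352531  0.00365196]
```

View pics/w9.png

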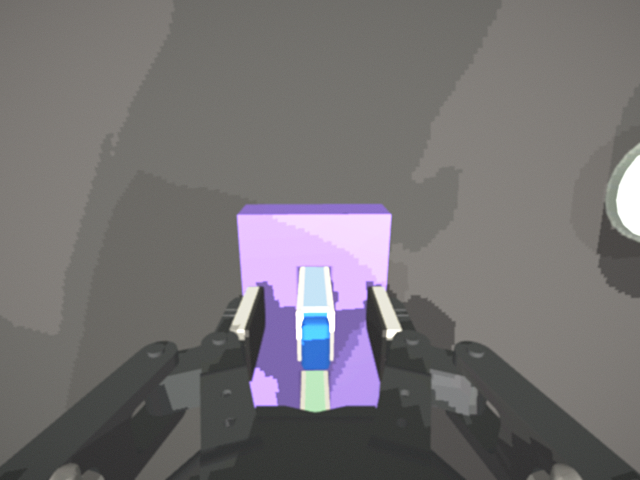

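```bash
python3 -m creep '{"linear":[[0.001,0,0],[0,0,0],[0,0,0],[0,0,0],[0,0,0],[0,0,0],[0,0,0]],"roll":[0,0,0,0,0,0,0],"grip":[40,20,0,0,0,0,0]}' 40; python3 - <<'E'
from h import *
s=status.read_state();q=s["ee_rot"];print(s["ee_pos"],2*np.degrees(np.arctan2(q[2],q[1]))-90,s["finger_gap"],R.from_quat([q[1],q[2],q[3],q[0]]).as_matrix()[:,2])
E
```

```text
time: 9.45
ee_pos: [605.0, -335.8, 54.9]
ee_rot: [0.007, 0.999, -0.054, 0.004]
contact_force: [-0.7, 0.1, 0.2]
finger_gap: 13.4
[ 604.99351442 -335.83657187   54.86422372] -96.13639781769128 13.39861227445143 [ 0.00766102 -0.01456404 -0.99986459]
```

```bash
python3 -m creep '{"linear":[[0,0,0.008],[0,0,0.01],[0,0,0.015],[0,0,0.02],[0,0,0.03],[0,0,0.035],[0,0,0.035],[0,0,0.03],[0,0,0],[0,0,0]],"roll":[0,0,0,0,0,0,0,0,0,0],"grip":[0,0,0,0,0,0,0,0,0,0]}'; python3 - <<'E'
from h import *
s=status.read_state();q=s["ee_rot"];print(s["ee_pos"],2*np.degrees(np.arctan2(q[2],q[1]))-90,s["finger_gap"],R.from_quat([q[1],q[2],q[3],q[0]]).as_matrix()[:,2])
snap("wrist","w10")
E
```

```text
time: 10.28
ee_pos: [601.7, -334.1, 254.0]
ee_rot: [0.007, 0.999, -0.054, 0.005]
contact_force: [-0.7, -0.0, -1.4]
finger_gap: 13.2
[ 601.74207211 -334.06650865  254.04826422] -96.13629315942825 13.206117822350778 [ 0.00927512 -0.01543353 -0.99983788]
```

View pics/w10.png

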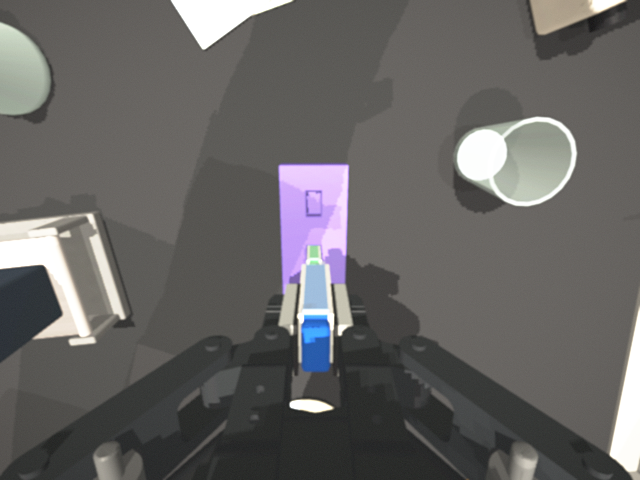

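```bash
python3 -m creep '{"linear":[[-0.002,0.01,0],[-0.004,0.02,0],[-0.004,0.03,0],[-0.004,0.033,0],[-0.004,0.033,0],[-0.004,0.033,0],[-0.004,0.033,0],[-0.004,0.033,0],[-0.004,0.033,0],[-0.004,0.033,0],[-0.004,0.033,0],[-0.004,0.03,0]],"roll":[4,6,7,7,7,7,7,7,7,7,7,7],"grip":[0,0,0,0,0,0,0,0,0,0,0,0]}'; python3 -m creep '{"linear":[[0,0.02,0],[0,0.01,0],[0,0,0],[0,0,0]],"roll":[5,4,0,0],"grip":[0,0,0,0]}'; python3 - <<'E'
from h import *
s=status.read_state();q=s["ee_rot"];print(s["ee_pos"],2*np.degrees(np.arctan2(q[2],q[1]))-90,s["finger_gap"],R.from_quat([q[1],q[2],q[3],q[0]]).as_matrix()[:,2])
c=snap("wrist","w11");t=snap("top","t11");tilt(t)
E
```

```text
time: 11.33
ee_pos: [544.7, 29.5, 243.6]
ee_rot: [0.001, 0.79, 0.613, 0.003]
contact_force: [0.2, 0.7, -0.4]
finger_gap: 13.3
time: 11.67
ee_pos: [540.8, 66.9, 240.9]
ee_rot: [-0.001, 0.732, 0.681, 0.001]
contact_force: [0.1, -1.0, -0.5]
finger_gap: 13.1
[540.77313703  66.93409176 240.88343108] -4.172619726411682 13.103283233701049 [-3.82926661e-04  3.20983009e-03 -9.99994775e-01]
tilt [-2.24264669e-03  4.38117464e-03  5.73463955e+01] n 251 sd 3.1164661844775328 y -68.6438670268798 17.8382626314934 red z nan 0 end z None 0
  return _methods._mean(a, axis=axis, dtype=dtype,
  ret = ret.dtype.type(ret / rcount)
```

View pics/w11.png

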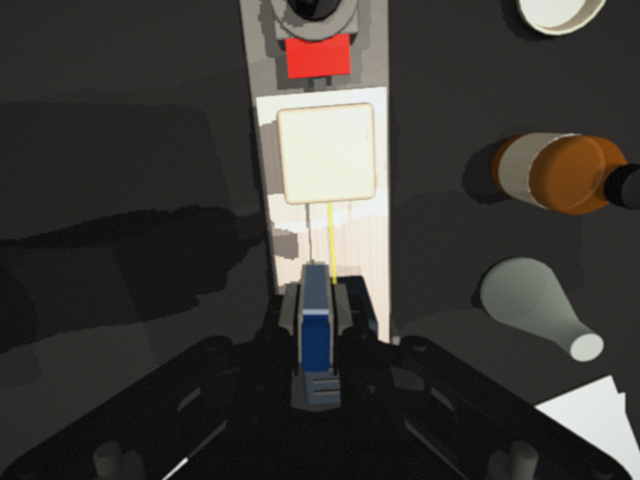

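```bash
python3 - <<'E'
from h import *
c=load("w11")
a=[ray(c,*p,142) for p in[(279,107),(373,103),(376,199),(287,203)]];print(np.round(a,1))
P=cloud(c);k=(abs(P[...,2]-142)<4)&(P[...,1]>80)&(P[...,1]<200);print("det",k.sum(),np.percentile(P[k],[1,99],0),cv2.minAreaRect(P[k][:,:2].astype(np.float32)))
print("beam",ray(c,331,205,115),ray(c,334,282,115))
for n in("t4","top0"):
    c=load(n);P=cloud(c);k=(abs(P[...,2]-138)<9)&(abs(P[...,0]-552)<45)
    for lo,hi in((-80,40),(80,200)):
        j=k&(P[...,1]>lo)&(P[...,1]<hi);print(n,np.percentile(P[j],[2,98],0))
w=load("w5");P=cloud(w);k=(abs(P[...,2]-142)<3)&(abs(P[...,0]-552)<45);print(np.percentile(P[k&(P[...,1]>70)],[1,99],0))
E
```

```text
[[525.6 157.9 142. ]
 [581.7 156.1 142. ]
 [582.4  97.8 142. ]
 [524.6  99.4 142. ]]
det 9624 [[523.91034963  84.22315546 138.41919252]
 [751.43660681 156.35980509 143.33712677]] ((639.8492431640625, 120.52450561523438), (63.163658142089844, 238.37152099609375), 85.44657135009766)
beam [553.87096252  89.73109944 115.        ] [552.58475127  27.64173851 115.        ]
t4 [[523.3649673  -64.1981313  135.29783812]
 [580.6870899    6.73122152 146.40033714]]
t4 [[523.07922686  98.82439928 135.06911451]
 [581.78025051 156.24394217 146.56316036]]
top0 [[523.41123536 -60.77038041 132.1761992 ]
 [580.51350436  12.12393192 145.9718708 ]]
top0 [[525.23167094 104.47488703 129.18211479]
 [579.96610228 159.74391831 138.65227454]]
[[524.15513814 100.18162582 139.32679841]
 [581.71929922 156.67819732 143.3373604 ]]
```

```bash
python3 -m creep '{"linear":[[0.006,-0.006,0],[0.006,-0.006,0],[0,0,0],[0,0,0]],"roll":[2.3,2.2,0,0],"grip":[0,0,0,0]}'; python3 - <<'E'
from h import *
s=status.read_state();q=s["ee_rot"];print(s["ee_pos"],2*np.degrees(np.arctan2(q[2],q[1]))-90,s["finger_gap"],R.from_quat([q[1],q[2],q[3],q[0]]).as_matrix()[:,2])
E
```

```text
time: 12.1
ee_pos: [553.1, 50.3, 240.4]
ee_rot: [-0.001, 0.709, 0.705, 0.0]
contact_force: [0.2, -0.6, -1.4]
finger_gap: 13.5
[553.06306211  50.26992058 240.38178618] -0.2669513410737636 13.461187011339291 [-0.00154107  0.00263513 -0.99999534]
```

```bash
python3 -m creep '{"linear":[[0,0.002,-0.01],[0,0.001,-0.02],[0,0,-0.02],[0,0,-0.01],[0,0,0],[0,0,0]],"roll":[0.4,0,0,0,0,0],"grip":[0,0,0,0,0,0]}'; python3 - <<'E'
from h import *
s=status.read_state();q=s["ee_rot"];print(s["ee_pos"],2*np.degrees(np.arctan2(q[2],q[1]))-90,s["finger_gap"],R.from_quat([q[1],q[2],q[3],q[0]]).as_matrix()[:,2])
snap("scene","s12");crop("s12",260,160,180,120,4,"s12c")
E
```

```text
time: 12.6
ee_pos: [551.3, 52.6, 175.4]
ee_rot: [-0.002, 0.71, 0.704, 0.0]
contact_force: [-1.1, -0.6, -0.1]
finger_gap: 13.3
[551.28751953  52.64773975 175.36598297] -0.45543674100170506 13.259726996804709 [-0.00182199  0.00277503 -0.99999449]
```

View pics/s12c.png

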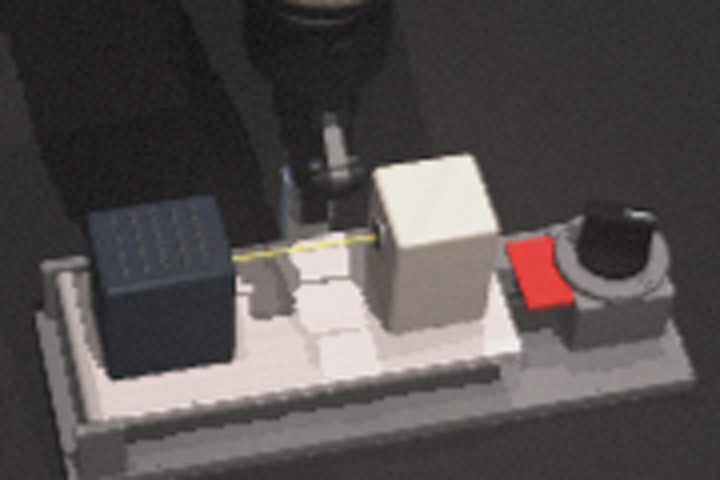

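```bash
python3 -m creep '{"linear":[[0.001,0.001,-0.01],[0.001,0,-0.012],[0,0,-0.009],[0,0,0],[0,0,0]],"roll":[0.7,0,0,0,0],"grip":[0,0,0,0,0]}'; python3 - <<'E'
from h import *
s=status.read_state();q=s["ee_rot"];print(s["ee_pos"],2*np.degrees(np.arctan2(q[2],q[1]))-90,s["finger_gap"],R.from_quat([q[1],q[2],q[3],q[0]]).as_matrix()[:,2])
E
```

```text
time: 13.07
ee_pos: [554.7, 54.2, 144.2]
ee_rot: [-0.0, 0.705, 0.709, 0.002]
contact_force: [0.1, -0.2, 0.6]
finger_gap: 13.3
[554.68055973  54.22542248 144.20273988] 0.3463857179558403 13.288450043566879 [ 0.00218133  0.00322651 -0.99999242]
```

```bash
python3 -m creep '{"linear":[[-0.001,0,-0.004],[0,0,-0.003],[0,0,0],[0,0,0],[0,0,0]],"roll":[0,0,0,0,0],"grip":[0,0,0,0,0]}'; python3 - <<'E'
from h import *
s=status.read_state();q=s["ee_rot"];print(s["ee_pos"],2*np.degrees(np.arctan2(q[2],q[1]))-90,s["finger_gap"],R.from_quat([q[1],q[2],q[3],q[0]]).as_matrix()[:,2])
c=snap("scene","s13");crop("s13",260,160,180,120,4,"s13c");tilt(c)
t=snap("top","t13");crop("t13",200,225,150,70,5,"t13c")
c=snap("wrist","w13")
# expected cell corners and beam
P=load("s13");
for nm,p in[("bottom",(553,54,90)),("top",(553,54,140)),("mid",(553,54,115)),("lampwin",(553,41,115))]:print(nm,(proj(P,p)-[260,160])*4)
E
```

```text
time: 13.48
ee_pos: [554.2, 54.3, 137.8]
ee_rot: [0.0, 0.705, 0.709, 0.003]
contact_force: [-0.5, -0.6, -0.1]
finger_gap: 13.2
[554.18875441  54.31721045 137.79734819] 0.35096466234303136 13.204574400991344 [ 0.00390304  0.00341716 -0.99998654]
tilt [1.05211229e-02 1.62017194e-03 5.53967517e+01] n 499 sd 2.104923925955016 y -69.95347930808235 167.7788968204088 red z 56.00289292927535 144 end z 55.75924688245874 54
bottom [303.47718778 271.4582016 ]
top [306.84676272 215.70690208]
mid [305.13634756 244.00657479]
lampwin [282.73127076 247.55235931]
```

View pics/s13c.png

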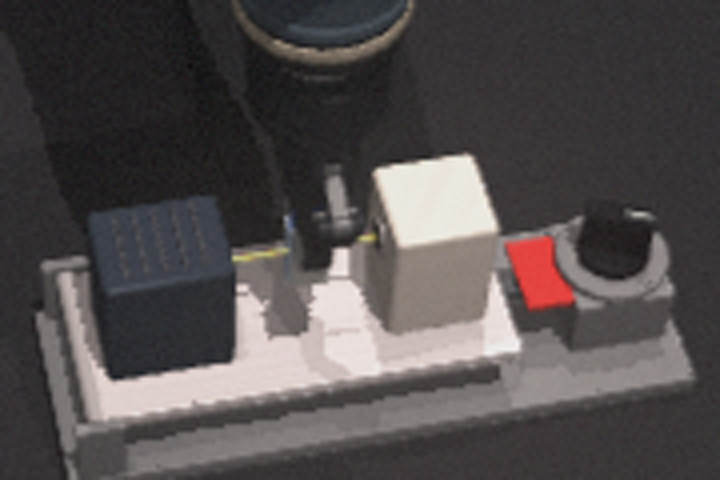

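View pics/w13.png

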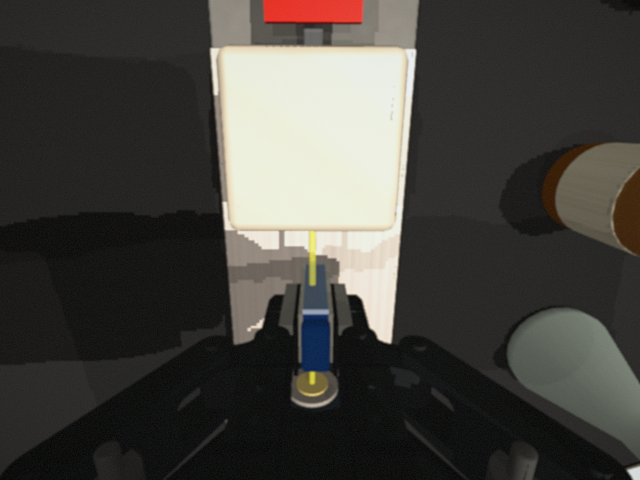

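View pics/t13.png

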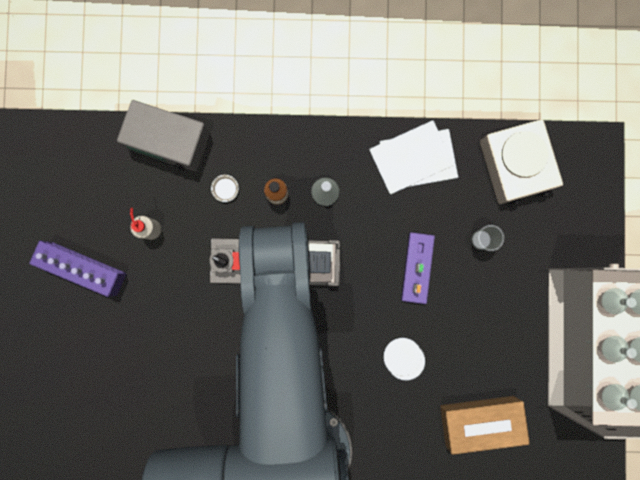

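```bash
python3 -m creep '{"linear":[[-0.0015,0,-0.001],[0,0,0],[0,0,0],[0,0,0]],"roll":[0,0,0,0],"grip":[0,0,0,0]}'; python3 - <<'E'
from h import *
s=status.read_state();q=s["ee_rot"];print(s["ee_pos"],2*np.degrees(np.arctan2(q[2],q[1]))-90,s["finger_gap"],s["qvel"])
c=snap("wrist","w14");tilt(c);crop("w14",260,200,110,200,3,"w14c")
P=cloud(c);k=(abs(P[...,0]-553)<12)&(abs(P[...,1]-54)<15)&(P[...,2]>144)&(P[...,2]<152)&(c["color"][...,2]>c["color"][...,0]+40)
print(k.sum(),np.percentile(P[k],[2,50,98],0) if k.any() else "")
E
```

```text
time: 13.97
ee_pos: [552.7, 54.3, 137.0]
ee_rot: [0.0, 0.705, 0.709, 0.003]
contact_force: [-1.1, 0.4, -0.1]
finger_gap: 13.5
[552.68246636  54.32744002 137.00999852] 0.3516550139886192 13.532407227870072 [-8.89258526e-04 -2.55759962e-03  1.37966097e-03 -7.45620404e-04
 -1.08143296e-03  8.83025787e-05]
tilt [-9.23001467e-04  1.16539318e-03  5.68738278e+01] n 3721 sd 0.6092881128231568 y -6.247405240315859 77.0796861061177 red z 56.68610957859965 2055 end z None 0
1304 [[547.79920426  46.06340053 144.59691022]
 [552.61257828  56.34829739 147.9733214 ]
 [557.42358034  64.24797901 149.14914518]]
```

View pics/w14c.png

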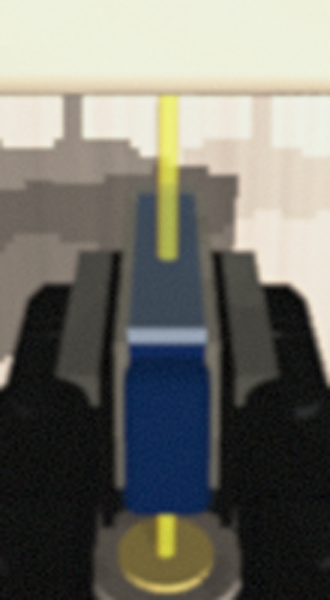

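```bash
python3 -c "
from plant import manip,status
print(manip.job_done());print(status.read_state()['ee_pos'])"
```

```text
the job is handed in; nothing more can be done
None
the job is handed in; nothing more can be done
```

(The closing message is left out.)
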